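Zero the spectrophotometer on the blank

ROBOT

A 6-joint arm with a two-finger parallel gripper is mounted at the origin on the work surface. World frame = base frame: x ahead of the robot, y to its left, z up, the work surface at z = 0. Lengths are in mm, angles in rad, forces in N, time in s.
With the tool pointing down it reaches from about 325 to 875 mm from the base axis. Payload 4.4 kg.
Tool frame: the origin (TCP) lies on the centre line of the jaws, within the pads' length; the fingertips stand ahead of it and the grasp point (between the pads) lies 6 mm ahead of it (ctrl.tcp_to_tips is the z of the fingertips in the tool frame, in mm); z points along the fingers, y is the direction in which the jaws open and shut (so a half turn about z gives the same grasp; the last joint's range is limited). The gripper opens to 85 mm and grips with 20 to 120 N. Pads are 22 mm wide; open, the fingers measure 114 mm over their backs; the gripper's body (76 mm by 85 mm) begins 54 mm behind the grasp point. The pads swing forward as they close: fully open they stand 13 mm farther back than shut.
Start: joints at [-1.294, 0.207, 1.542, -0, 1.393, -0.15], TCP at [238.015, -523.427, 233.282] pointing down, gripper open.
Joint ranges: [-2.73, 2.73], [-0.86, 2.22], [0.23, 2.46], [-1.11, 4.25], [0.08, 2.63], [-2.82, 2.82]. Speed limits (rad/s): [2.79, 2.79, 3.14, 3.14, 3.14, 3.14].

INTERFACE

Orientations are given as a 3x3 rotation matrix whose columns are the frame's x, y, z axes.
In Python, from plant import ctrl, sensors, optics gives the robot as it stands. Calls block until the motion is done:
- ctrl.move_ptp(position, orientation): joint-space move of the TCP to a pose.
- ctrl.move_l(position, rot=None, vel=150, threshold=None): straight line of the TCP; rot=None keeps the orientation; vel is the mean speed in mm/s. With threshold (N) it stops when the force on the tool has changed by that much, and returns True; else False.
- ctrl.set_joints(angles): joint-space move.
- ctrl.gripper_to(opening, force=None): finger opening in mm; force is the grip in N (None keeps the last); returns when the fingers have stopped.
- ctrl.hold(seconds).
- ctrl.solve_ik(position, orientation): joint angles nearest the present ones, or None.
- sensors.read_state(): the state.
- optics.grab_frame(name): name is "scene" or "top" or "wrist"; returns (picture, depth): 400x640x3 uint8, red, green, blue; 400x640 float32, mm along the optical axis (not along the pixel's ray), 0 where there is no reading.
- optics.camera_params(name): a dict with "mtx" (3x3 intrinsics, pixels), "R" (3x3) and "t" (3): a world point X has camera coordinates R X + t; the wrist camera has in their place "T_tool_cam" (4x4, takes a point from camera to tool coordinates, whose origin is the TCP and whose axes are the flange's). Camera axes: x right, y down, z forward; pixel columns grow to the right and rows downward; lengths in mm; the calibration is good to about 2 mm. A picture is of the moment at which its call begins: read the wrist's pose just before it. camera_params takes no time and is no camera call.
A pose or a line that the arm cannot do raises ctrl.MotionError and nothing moves.
- ctrl.finish_job(): hands the job in, once; it reports no verdict.
The state is a dict: "t": time; "q": joint angles; "qvel": joint speeds; "tau": joint torques, N m; "eef_pos": TCP position; "eef_rot": TCP orientation; "force": force on the tool from outside, world axes, zero at the start; "wrist_torque": the same for the moment, N m; "grip_width": finger opening in mm.
Only numpy, scipy, OpenCV 4.12 (cv2) and the standard library are available. Lean on these libraries where they do the work, as an engineer would, in place of code of your own. Each camera call takes 0.05 s, during which the arm holds its last target.

TASK

Zero the spectrophotometer on its blank: first pull the cell-carriage rod on its front all the way out to its stop, so that the blank cuvette stands in the beam, and leave it out. Then press the one wide zero key fully down with the fingertips, without leaning hard on it, and keep it down for three seconds while the reading settles; the program finishes while still holding the key down. Leave the compartment lid shut and do not press the small keys or disturb the things on the bench.

Things in the scene. Friction and masses are not known exactly. Their poses are not given: they have to be found in the camera images.
- spectro: low white bench spectrophotometer, 410 wide, 290 deep, 143 high (mm), fixed. Origin: on the bench under the middle of its front face; x from front to back, y to the operator's left, z up. Front face 78 high. Right half: keypad panel, 78 high at the front edge, rising at 10 deg to the display 120 further back. Left half, from 15 behind the front face: dark compartment lid, 139 high.
- rod_knob (a point): centre of the black knob of the cell-carriage rod (rod 8 mm diameter) on the front face, at y +100, z 55 mm in the spectro frame; 55 mm in front of the face when pushed home. Knob: cylinder along spectro x, 20 mm diameter, +-15 mm about this point, then an end flange of 28 mm diameter, 7 mm thick, on the side away from the machine. Axes as the spectro.
- rod (a joint): how far the rod is pulled out, m: 0 home, 0.060 at its stop. It slides straight along minus x of the spectro (out towards the operator). 2.5 N of friction from its spring-loaded guide plus a light return spring (10 N/m): it stays where it is left.
- zero_key (a joint): how far the wide zero key is pressed, m: 0 up, 0.005 on its bottom stop. It moves square to the panel. Its spring pushes back with 2 N at first and 6 N at the bottom, and lifts it when let go; it makes contact from 0.0035 on.
- zero_key_top (a point): centre of the top face of the zero key: the only wide key, white, 44 mm along spectro y by 18 mm along x, 9 mm above the panel, in front of the small keys, 40 mm behind the front face, y -100 mm. Moves with the key; z axis square to the panel (10 deg off vertical, leaning to the operator). More than 25 N on the key would break it.
- lid (a joint): angle of the cell-compartment lid, rad: 0 shut, grows as its front edge is lifted. Shut at the start.
- small_key0 (a joint): how far small square key no. 1 (left of the row of three white keys, 14 x 14 mm, 9 mm above the panel, 48 mm behind the zero key, 42 mm apart) is pressed, m: 0 up, 0.005 down.
- small_key1 (a joint): how far small square key no. 2 (middle of the row of three white keys, 14 x 14 mm, 9 mm above the panel, 48 mm behind the zero key, 42 mm apart) is pressed, m: 0 up, 0.005 down.
- small_key2 (a joint): how far small square key no. 3 (right of the row of three white keys, 14 x 14 mm, 9 mm above the panel, 48 mm behind the zero key, 42 mm apart) is pressed, m: 0 up, 0.005 down.
- amber_bottle: amber glass reagent bottle with white cap, 56 mm diameter, 105 mm high, loose. Origin: centre of its underside, z up.
- petri_dish: single closed clear petri dish, 60 mm diameter, 15 mm high, loose. Origin: centre of its underside, z up.
- petri_stack: stack of three closed clear petri dishes, 60 mm diameter, 45 mm high (one piece), loose. Origin: centre of its underside, z up.
- beaker: glass beaker, 68 mm diameter, 90 mm high, loose. Origin: centre of its underside, z up.
- cuvette_rack: white cuvette rack with six clear cuvettes, 90 x 50 mm, 45 mm high, loose. Origin: centre of its underside, z up.
- dropper_bottle: small amber dropper bottle with black cap and rubber bulb, 32 mm diameter, 96 mm high, loose. Origin: centre of its underside, z up.

How it is judged (in metres and radians):
On the way, in this order (a step that is already met when the one before it is completed fails the run):
1. the rod is pulled out to its stop (within 4 mm) while the zero key is still up (value of joint rod above 0.056 m and value of joint zero_key below 0.002 m), for 0.2 s.
2. the fingers hold the zero key down for at least 2 s (value of joint zero_key above 0.0035 m and contact force between the fingers and zero_key above 1 N and value of joint rod above 0.056 m), for 2 s.
At the end, for the whole second after the job is handed in: The fingers are holding the zero key down (pressed 3.5 mm or more of its 5 mm, with at least 1 N), the rod is out at its stop (56 mm or more of 60), the lid is shut, the small keys are up, and every loose thing stands where it stood (within 20 mm) (all of step 2 and value of joint lid below 0.05 rad and value of joint each of small_key0, small_key1, small_key2 below 0.002 m and distance of each of amber_bottle, petri_dish, petri_stack, beaker, cuvette_rack, dropper_bottle from where it was at the start of the episode below 0.02 m and angle between each of amber_bottle, petri_dish, petri_stack, beaker, cuvette_rack, dropper_bottle's own z axis and vertical below 0.3 rad); the arm keeps its last pose, push and grip.
It fails at once if the zero key is pressed with more than 25 N (contact force between anything else and zero_key above 25 N).
It fails at once if a small key is pressed (value of joint any of small_key0, small_key1, small_key2 above 0.003 m).
It fails at once if the compartment lid is lifted (value of joint lid above 0.1 rad).
It fails at once if a loose thing on the bench is shoved or knocked over (not (distance of amber_bottle from where it was at the start of the episode below 0.02 m) or not (distance of petri_dish from where it was at the start of the episode below 0.02 m) or not (distance of petri_stack from where it was at the start of the episode below 0.02 m) or not (distance of beaker from where it was at the start of the episode below 0.02 m) or not (distance of cuvette_rack from where it was at the start of the episode below 0.02 m) or not (distance of dropper_bottle from where it was at the start of the episode below 0.02 m) or not (angle between amber_bottle's own z axis and vertical below 0.3 rad) or not (angle between petri_dish's own z axis and vertical below 0.3 rad) or not (angle between petri_stack's own z axis and vertical below 0.3 rad) or not (angle between beaker's own z axis and vertical below 0.3 rad) or not (angle between cuvette_rack's own z axis and vertical below 0.3 rad) or not (angle between dropper_bottle's own z axis and vertical below 0.3 rad)).
It also fails if it takes over 48 s, if anything falls off the work surface, if the arm or the gripper's body presses on something with over 40 N, if the wrist force passes 120 N, or if a joint passes its speed limit or range.

## Working session

There is one attempt and no reset: what is moved stays moved. The work goes in short steps, each a Python script; the robot and the scene stay as the last script left them, time stands still between calls to the robot, and variables do not carry over. Pictures are saved under pics/ and viewed, and the job is handed in when it is done.

```bash
ls; mkdir -p pics; python3 - <<'E'
from plant import ctrl,sensors,optics
import cv2,numpy as np
for n in("scene","top"):
    p,d=optics.grab_frame(n); cv2.imwrite(f"pics/{n}0.png",p[:,:,::-1]); np.save(f"pics/{n}0.npy",d)
    print(n,optics.camera_params(n))
print(optics.camera_params("wrist"),ctrl.tcp_to_tips)
s=sensors.read_state();print(s)
E
```

```text
pics
scene {'mtx': array([[458.02570887,   0.        , 315.13422825],
       [  0.        , 458.02570887, 196.63741186],
       [  0.        ,   0.        ,   1.        ]]), 'R': array([[-0.17931082,  0.98379061,  0.00191215],
       [ 0.69133859,  0.12738933, -0.71121229],
       [-0.69992756, -0.12620612, -0.7029747 ]]), 't': array([  45.28399695, -376.00202839, 1688.48793614])}
top {'mtx': array([[492.09640004,   0.        , 314.25792808],
       [  0.        , 492.09640004, 196.96367674],
       [  0.        ,   0.        ,   1.        ]]), 'R': array([[-0.00522125, -0.99983571, -0.01735762],
       [-0.9940216 ,  0.00708238, -0.10895361],
       [ 0.10905864,  0.01668498, -0.99389528]]), 't': array([  66.51277911,  634.57941783, 1147.34416226])}
{'mtx': array([[340.06817858,   0.        , 315.86012808],
       [  0.        , 340.06817858, 198.50334647],
       [  0.        ,   0.        ,   1.        ]]), 'T_tool_cam': array([[ 3.75622897e-04, -9.54266955e-01, -2.98955576e-01,
         7.74031336e+01],
       [ 9.99999928e-01,  3.75723827e-04,  5.71390476e-05,
         9.7326175
[... 257 characters left out ...]
, -1.00057355e-05,
        1.39348704e+00, -1.50466437e-01]), 'qvel': array([-0.00134106, -0.00055081, -0.0048306 ,  0.0004185 , -0.0005608 ,
        0.00181867]), 'tau': array([-3.93154723e-04, -3.84096444e+01, -2.92548931e+01, -3.73694847e-04,
        4.85554789e-03, -9.26487985e-06]), 'eef_pos': array([ 237.82763832, -522.76382801,  232.22831679]), 'eef_rot': array([[ 9.10307303e-01,  4.13932708e-01, -5.73139395e-04],
       [ 4.13932996e-01, -9.10305187e-01,  1.98515868e-03],
       [ 2.99990345e-04, -2.04434575e-03, -9.99997865e-01]]), 'force': array([-0.03666898,  0.35155436, -0.26286049]), 'wrist_torque': array([ 0.00589643, -0.07329522,  0.0164751 ]), 'grip_width': 84.97255511236234}
```

View pics/scene0.png

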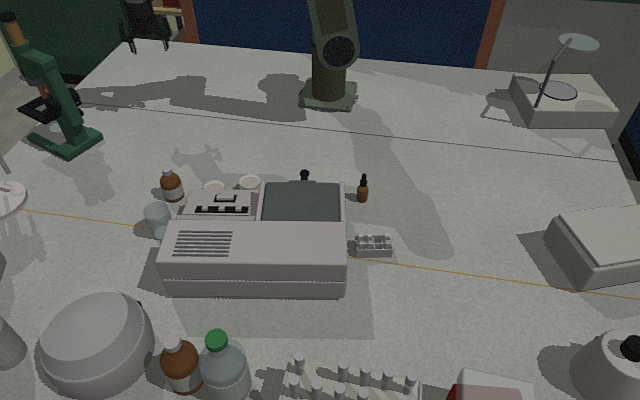

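View pics/top0.png

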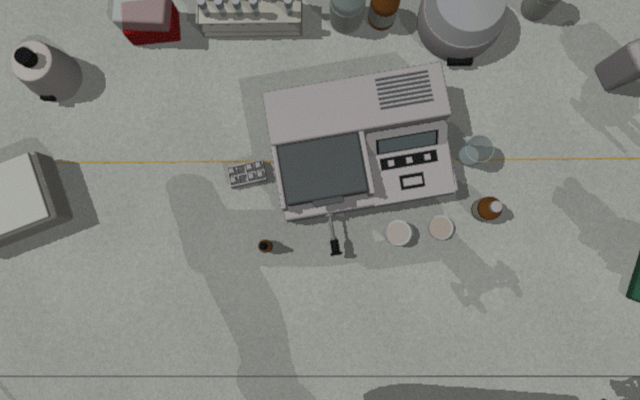

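The top view shows the machine facing the robot and slightly turned. The knob is near (335,247), the zero key near (412,181), and the dishes at (399,232) and (441,227) stand in front of the keypad. I'll enlarge it.

```bash
python3 - <<'E'
import cv2
p=cv2.imread("pics/top0.png")
cv2.imwrite("pics/top_c1.png",cv2.resize(p[110:260,250:450],None,fx=4,fy=4,interpolation=cv2.INTER_CUBIC))
cv2.imwrite("pics/top_c2.png",cv2.resize(p[120:260,360:520],None,fx=4,fy=4,interpolation=cv2.INTER_CUBIC))
E
```

```text
(no output)
```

View pics/top_c1.png

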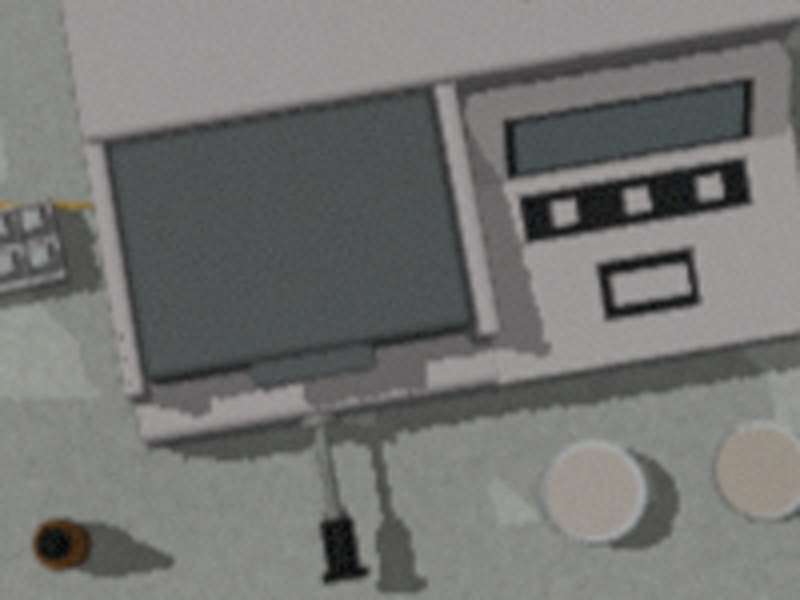

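View pics/top_c2.png

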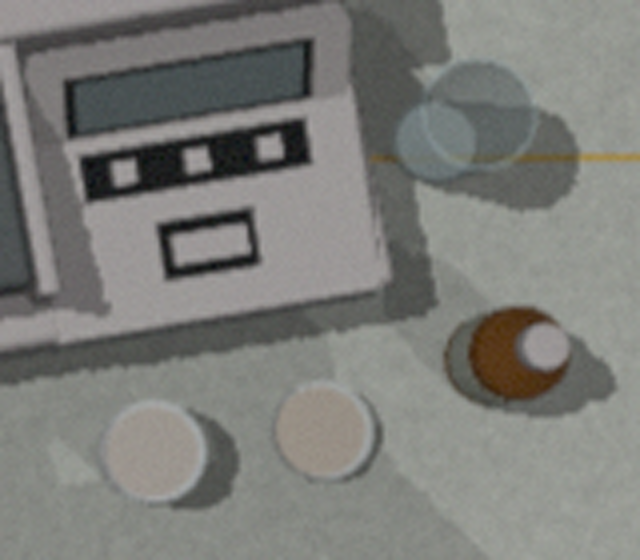

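```bash
cat > h.py <<'E'
import numpy as np,cv2
from scipy.optimize import least_squares
from plant import ctrl,sensors,optics
def proj(n,X):
    c=optics.camera_params(n);P=np.asarray(X)@c["R"].T+c["t"]
    q=P@c["mtx"].T;return q[:,:2]/q[:,2:]
def backz(n,uv,z):
    c=optics.camera_params(n);r=c["R"].T@np.linalg.inv(c["mtx"])@np.array([uv[0],uv[1],1.]);o=-c["R"].T@c["t"]
    return o+r*(z-o[2])/r[2]
E
python3 - <<'E'
from h import *
def c1(u,v):return((u+.5)/4-.5+250,(v+.5)/4-.5+110)
def c2(u,v):return((u+.5)/4-.5+360,(v+.5)/4-.5+120)
t=np.tan(np.radians(10));s=np.sin(np.radians(10))*9;k=np.cos(np.radians(10))*9
M=[(40-s,-100,78+40*t+k)]+[(87.3-s,y,78+87.3*t+k) for y in(-58,-100,-142)]+[(0,-205,78),(-77,100,55),(-40,100,55)]
U=[c1(651,283),c1(565,212),c1(638,200),c1(710,188),c2(390,287),c1(346,579),c1(338,518)]
M=np.array(M);U=np.array(U)
def W(p):
    c,sn=np.cos(p[2]),np.sin(p[2]);R=np.array([[c,-sn,0],[sn,c,0],[0,0,1]]);return M@R.T+[p[0],p[1],0]
r=least_squares(lambda p:(proj("top",W(p))-U).ravel(),[450,0,0.1],loss="soft_l1")
print(r.x,np.degrees(r.x[2]));print((proj("top",W(r.x))-U).round(2));print(W(r.x).round(1))
p,d=optics.grab_frame("top")
c=optics.camera_params("top")
for i,(u,v) in enumerate(U[:5]):
    z=d[int(round(v)),int(round(u))];X=c["R"].T@(np.linalg.inv(c["mtx"])@[u,v,1]*z-c["t"]);print(i,X.round(1))
for nm,uv,z in[("dropper",c1(55,543),96),("stack",c1(594,492),45),("dish",c2(326,430),15),("amberbase",c2(545,345),105),("beaker",c2(482,112),90)]:print(nm,backz("top",uv,z).round(1))
E
```

```text
[ 4.56486590e+02 -6.58991238e+00  3.62726509e-01] 20.782698096703147
[[-32.27  60.47]
 [-35.59  65.19]
 [-36.45  61.45]
 [-37.1   57.73]
 [-28.79  48.75]
 [-20.06  65.24]
 [-23.83  65.2 ]]
[[ 527.9  -86.4   93.9]
 [ 557.2  -30.4  102.3]
 [ 572.1  -69.7  102.3]
 [ 587.  -108.9  102.3]
 [ 529.2 -198.3   78. ]
 [ 349.    59.6   55. ]
 [ 383.6   72.7   55. ]]
0 [ 664.6 -162.1   97.2]
1 [ 704.9 -113.3  103.4]
2 [ 711.8 -155.2  101.2]
3 [ 718.1 -196.   102.6]
4 [ 6.502e+02 -2.893e+02 -4.000e-01]
dropper [519.1 177.1  96. ]
stack [ 547.9 -134.9   45. ]
dish [ 561.7 -243.4   15. ]
amberbase [ 604.3 -345.7  105. ]
beaker [ 740.6 -321.    90. ]
```

```bash
cat > fit.py <<'E'
from h import *
def c1(u,v):return((u+.5)/4-.5+250,(v+.5)/4-.5+110)
def c2(u,v):return((u+.5)/4-.5+360,(v+.5)/4-.5+120)
t=np.tan(np.radians(10));s=np.sin(np.radians(10))*9;k=np.cos(np.radians(10))*9
M=[(40-s,-100,78+40*t+k)]+[(87.3-s,y,78+87.3*t+k) for y in(-58,-100,-142)]+[(0,-205,78),(-77,100,55),(-40,100,55)]
U=[c1(651,283),c1(565,212),c1(638,200),c1(710,188),c2(390,287),c1(346,579),c1(338,518)]
M=np.array(M);U=np.array(U)
def W(p):
    c,sn=np.cos(p[2]),np.sin(p[2]);R=np.array([[c,-sn,0],[sn,c,0],[0,0,1]]);return M@R.T+[p[0],p[1],0]
r=least_squares(lambda p:(proj("top",W(p))-U).ravel(),[620,-50,-0.15],x_scale=[100,100,1])
print(r.x,np.degrees(r.x[2]));print((proj("top",W(r.x))-U).round(2));print(W(r.x).round(1))
E
python3 fit.py
```

```text
[ 6.01233896e+02 -7.30749949e+01  2.22462497e-01] 12.74616219865431
[[-0.2   1.85]
 [-1.13  3.22]
 [-1.43  2.05]
 [-1.49  0.89]
 [ 2.18 -2.41]
 [ 1.91 -2.71]
 [ 0.26 -2.95]]
[[ 660.8 -162.1   93.9]
 [ 697.7 -110.7  102.3]
 [ 706.9 -151.7  102.3]
 [ 716.2 -192.7  102.3]
 [ 646.5 -273.    78. ]
 [ 504.1    7.5   55. ]
 [ 540.2   15.6   55. ]]
```

```bash
cat >> fit.py <<'E'
print(r.status,r.cost,r.optimality)
P=np.array([backz("top",u,m[2]) for u,m in zip(U,M)]);print(P.round(1))
for idx in (range(7),range(4),[0,2,5,6]):
    idx=list(idx);A=M[idx,:2];B=P[idx,:2];a=A-A.mean(0);b=B-B.mean(0)
    z=np.sum((b[:,0]+1j*b[:,1])*np.conj(a[:,0]+1j*a[:,1]));th=np.angle(z);R=np.array([[np.cos(th),-np.sin(th)],[np.sin(th),np.cos(th)]])
    o=B.mean(0)-R@A.mean(0);print(o,np.degrees(th));print((M[:,:2]@R.T+o-P[:,:2]).round(1))
E
python3 fit.py
```

```text
[ 6.01233896e+02 -7.30749949e+01  2.22462497e-01] 12.74616219865431
[[-0.2   1.85]
 [-1.13  3.22]
 [-1.43  2.05]
 [-1.49  0.89]
 [ 2.18 -2.41]
 [ 1.91 -2.71]
 [ 0.26 -2.95]]
[[ 660.8 -162.1   93.9]
 [ 697.7 -110.7  102.3]
 [ 706.9 -151.7  102.3]
 [ 716.2 -192.7  102.3]
 [ 646.5 -273.    78. ]
 [ 504.1    7.5   55. ]
 [ 540.2   15.6   55. ]]
2 27.3331616214182 0.00037276580732736875
[[ 665.1 -162.7   93.9]
 [ 705.1 -113.5  102.3]
 [ 711.6 -155.1  102.3]
 [ 718.2 -196.1  102.3]
 [ 640.9 -267.8   78. ]
 [ 497.8   12.    55. ]
 [ 533.3   16.3   55. ]]
[601.19670214 -73.029445  ] 12.7403419714645
[[-4.3  0.6]
 [-7.4  2.8]
 [-4.8  3.4]
 [-2.1  3.5]
 [ 5.5 -5.2]
 [ 6.2 -4.5]
 [ 6.9 -0.6]]
[611.0345303  -69.93476209] 9.203299876872869
[[-0.1  0.2]
 [-0.1 -0. ]
 [ 0.   0.1]
 [ 0.2 -0.3]
 [ 2.9 -4.5]
 [21.2  4.5]
 [22.3  6.1]]
[600.19879452 -72.79059649] 13.712923431921578
[[-3.8  1.9]
 [-7.8  4.6]
 [-4.4  5.4]
 [-1.1  5.7]
 [ 7.9 -4.1]
 [ 3.9 -5.9]
 [ 4.4 -1.4]]
```

The keys alone fit to 0.3 mm and give a yaw of 9.2°. The knob comes out about 21 mm further than home, so the rod may already be partly out, or my pixel readings are off. A wrist view should settle it.

```bash
cat >> h.py <<'E'
th=np.radians(9.2);O=np.array([611.,-69.9,0])
Rs=np.array([[np.cos(th),-np.sin(th),0],[np.sin(th),np.cos(th),0],[0,0,1]])
Rd=Rs@np.diag([-1.,1,-1])   # tool x = -spectro x, y=+spectro y, z down
def S(p):return O+Rs@np.array(p,float)
def wgrab(name):
    s=sensors.read_state();p,d=optics.grab_frame("wrist");cv2.imwrite(f"pics/{name}.png",p[:,:,::-1]);np.save(f"pics/{name}.npy",d)
    np.savez(f"pics/{name}_pose.npz",R=s["eef_rot"],p=s["eef_pos"]);print("t",s["t"]);return s
def wback(name,uv,z):
    f=np.load(f"pics/{name}_pose.npz");c=optics.camera_params("wrist");T=c["T_tool_cam"]
    r=f["R"]@T[:3,:3]@np.linalg.inv(c["mtx"])@np.array([uv[0],uv[1],1.]);o=f["R"]@T[:3,3]+f["p"]
    return o+r*(z-o[2])/r[2]
def wdep(name,u,v):
    d=np.load(f"pics/{name}.npy")[int(round(v)),int(round(u))]
    f=np.load(f"pics/{name}_pose.npz");c=optics.camera_params("wrist");T=c["T_tool_cam"]
    return f["R"]@(T[:3,:3]@(np.linalg.inv(c["mtx"])@np.array([u,v,1.])*d)+T[:3,3])+f["p"]
E
python3 - <<'E'
from h import *
tgt=S((-110,20,230));print(tgt,ctrl.solve_ik(tgt,Rd))
ctrl.move_ptp(tgt,Rd);s=wgrab("w1");print(s["eef_pos"])
E
```

```text
[499.21738709 -67.74420534 230.        ] [-3.06825046e-01  5.72178634e-02  1.71671444e+00 -4.44089210e-16
  1.36766035e+00 -2.03819166e+00]
t 2.05
[499.26941939 -68.37386832 230.04730841]
```

View pics/w1.png

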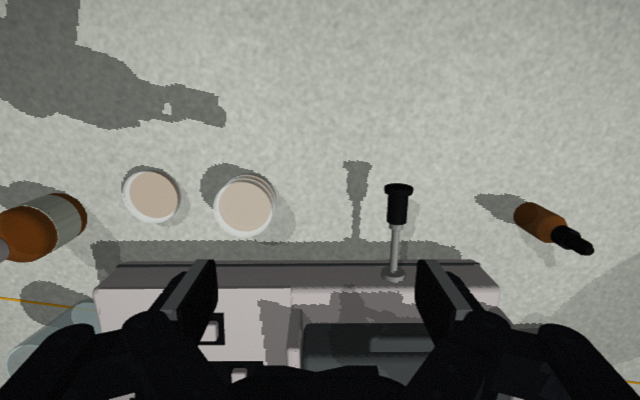

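```bash
python3 - <<'E'
import cv2
p=cv2.imread("pics/w1.png")
cv2.imwrite("pics/w1c.png",cv2.resize(p[170:300,340:500],None,fx=5,fy=4.6,interpolation=cv2.INTER_CUBIC))
cv2.imwrite("pics/w1d.png",cv2.resize(p[250:390,80:280],None,fx=4,fy=4,interpolation=cv2.INTER_CUBIC))
E
```

```text
(no output)
```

View pics/w1c.png

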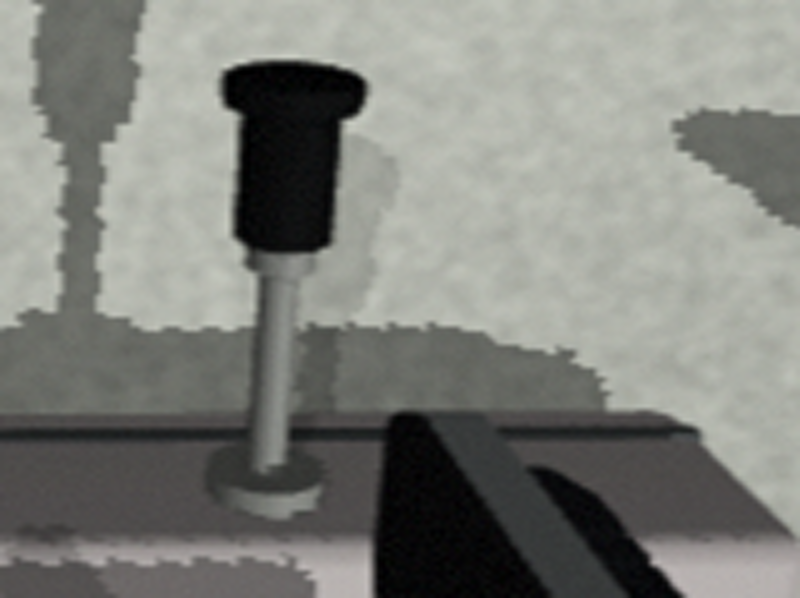

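View pics/w1d.png

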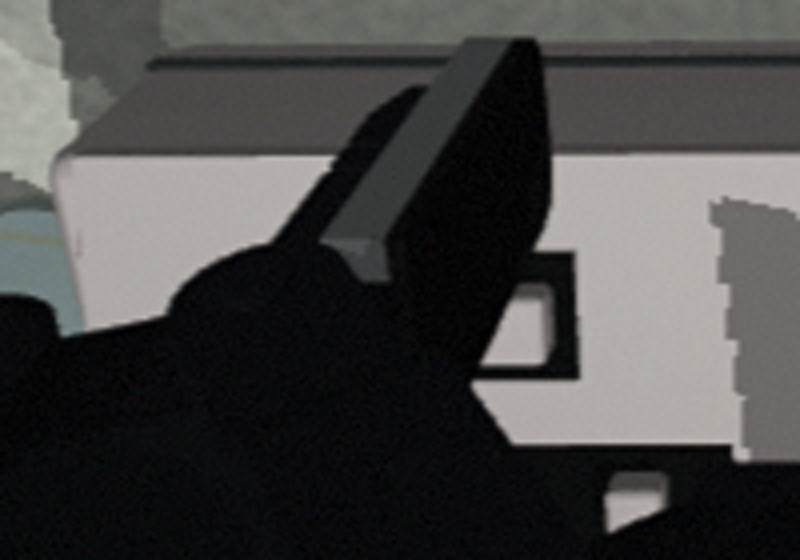

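```bash
python3 - <<'E'
from h import *
def sp(X):return (Rs.T@(X-O)).round(1)
f=lambda u,v:(340+(u+.5)/5-.5,170+(v+.5)/4.6-.5)
g=lambda u,v:(80+(u+.5)/4-.5,250+(v+.5)/4-.5)
for n,uv in [("knob start",f(286,248)),("knob mid",f(288,185)),("knob/flange",f(291,120)),("flange L",f(224,92)),("flange R",f(367,92)),("rod",f(276,350)),("rod base",f(268,468))]:
    print(n,"z55",sp(wback("w1",uv,55)),"dep",sp(wdep("w1",*uv)))
for n,uv in [("edge1",g(150,154)),("edge2",g(760,151)),("cornerR",g(62,160))]: print(n,sp(wback("w1",uv,78)),sp(wdep("w1",uv[0],uv[1]+3)))
print("edge left",sp(wback("w1",f(700,540),78)))
print("zkey left edge",sp(wback("w1",g(550,340),93)),"panel hole",sp(wback("w1",g(577,300),85)))
for n,uv in(("zk",(0,0)),):pass
# slope of the panel seen by wrist
for u,v in [(110,300),(260,300),(150,300)]:print(sp(wdep("w1",u,v)))
E
```

```text
knob start z55 [-60.1  99.3  55. ] dep [-64.2  96.7  65.3]
knob mid z55 [-74.5  98.7  55. ] dep [-77.9  96.3  64.5]
knob/flange z55 [-89.1  98.2  55. ] dep [-93.4  94.7  69.2]
flange L z55 [-95.2  84.9  55. ] dep [-95.8  84.4  57.1]
flange R z55 [-95.2 112.5  55. ] dep [-79.7 128.6   0.5]
rod z55 [-35.9  99.   55. ] dep [-37.9  97.9  59.3]
rod base z55 [-6.5 99.3 55. ] dep [-9.  98.2 59.4]
edge1 [  -1.2 -177.    78. ] [   1.4 -176.8   79.2]
edge2 [ -1.9 -26.9  78. ] [  0.7 -26.8  79.2]
cornerR [   0.5 -199.    78. ] [   4.7 -200.6   76.8]
edge left [ -2.2 179.5  78. ]
zkey left edge [ 41.5 -78.1  93. ] panel hole [ 36.1 -73.2  85. ]
[  10.5 -184.6   80.7]
[ 10.8 -36.6  80.5]
[  10.2 -144.8   81.2]
```

The spectro frame agrees with the wrist view. The knob centre is near x -76, y 98, so the rod is already about 20 mm out with about 40 mm left. Next I'll grip the knob and pull.

```bash
python3 - <<'E'
from h import *
def sp(X):return (Rs.T@(X-O)).round(1)
ctrl.move_ptp(S((-76,98.5,130)),Rd)
ctrl.move_l(S((-76,98.5,61)),vel=80,threshold=10)
s=sensors.read_state();print(s["t"],sp(s["eef_pos"]),s["force"])
ctrl.gripper_to(15,force=25)
s=sensors.read_state();print(s["t"],sp(s["eef_pos"]),s["force"],s["grip_width"])
hit=ctrl.move_l(S((-128,98.5,61)),vel=30,threshold=14)
s=sensors.read_state();print(hit,s["t"],sp(s["eef_pos"]),Rs.T@s["force"],s["grip_width"])
wgrab("w2")
E
```

```text
3.7083 [-75.4  98.3  61.5] [ 0.31369386 -0.60520386 -0.13124809]
4.3583 [-75.9  98.7  61.2] [-0.27586291  1.30453829  0.84401089] 15.69860562589396
True 5.9417 [-121.3   98.3   63.3] [1.00012779 1.18870584 1.05386221] 15.052907187222564
t 5.9417
```

View pics/w2.png

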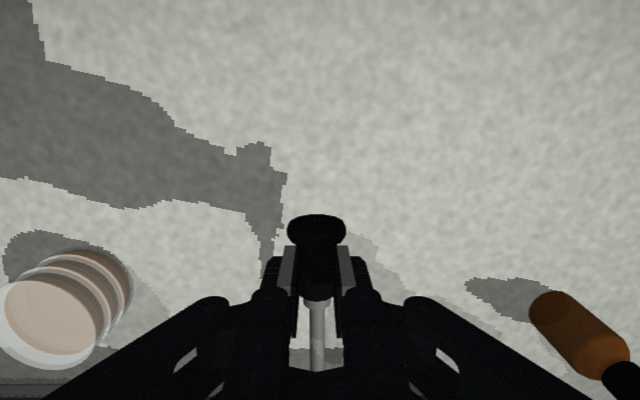

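```bash
python3 - <<'E'
from h import *
p=cv2.imread("pics/w2.png")
cv2.imwrite("pics/w2c.png",cv2.resize(np.clip(p[200:390,230:410].astype(float)*2,0,255).astype(np.uint8),None,fx=3.1,fy=3.1,interpolation=cv2.INTER_CUBIC))
def sp(X):return (Rs.T@(X-O)).round(1)
for uv in [(317,230),(317,240),(317,260),(317,290),(317,297),(316,320),(316,340)]:print(uv,sp(wdep("w2",*uv)),sp(wback("w2",uv,55)))
s=sensors.read_state();print(s["t"],sp(s["eef_pos"]),Rs.T@s["force"],s["grip_width"])
E
```

```text
(317, 230) [-137.7   98.2   63.6] [-134.    98.3   55. ]
(317, 240) [-135.5   98.2   69.1] [-128.8   98.3   55. ]
(317, 260) [-123.5   98.2   64.9] [-118.1   98.3   55. ]
(317, 290) [-108.3   98.2   65.7] [-101.3   98.2   55. ]
(317, 297) [-103.4   98.2   64.1] [-97.2  98.2  55. ]
(316, 320) [-87.   97.7  59.8] [-83.3  97.7  55. ]
(316, 340) [-73.8  97.7  58.8] [-70.6  97.7  55. ]
5.9917 [-121.3   98.4   63.3] [1.58328407 0.02722386 1.37037715] 14.81063204805516
```

View pics/w2c.png

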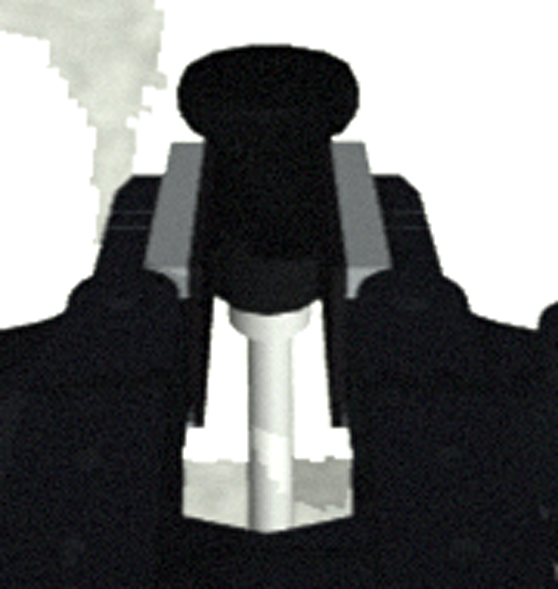

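The rod looks to be at or near its stop: the rim depth gives the flange at about -135, where -130 to -137 is expected. I'll confirm with a firmer pull.

```bash
python3 - <<'E'
from h import *
def sp(X):return (Rs.T@(X-O)).round(1)
ctrl.gripper_to(10,force=45)
s=sensors.read_state();p=s["eef_pos"];print(s["t"],sp(p),Rs.T@s["force"],s["grip_width"])
hit=ctrl.move_l(p+Rs@[-14,0,61.5-p[2]],vel=20,threshold=22)
s=sensors.read_state();print(hit,s["t"],sp(s["eef_pos"]),Rs.T@s["force"],s["grip_width"])
ctrl.hold(0.3)
s=sensors.read_state();print(hit,s["t"],sp(s["eef_pos"]),Rs.T@s["force"],s["grip_width"])
wgrab("w3")
for uv in [(317,230),(317,240),(317,260),(317,290),(317,297),(316,320),(316,340)]:print(uv,sp(wdep("w3",*uv)))
p=cv2.imread("pics/w3.png")
cv2.imwrite("pics/w3c.png",cv2.resize(np.clip(p[200:390,230:410].astype(float)*2,0,255).astype(np.uint8),None,fx=3.1,fy=3.1,interpolation=cv2.INTER_CUBIC))
E
```

```text
6.2167 [-120.8   98.4   64.2] [-1.16112647  0.57315229  8.22120774] 10.261792639995258
True 6.7583 [-121.4   98.3   65.7] [2.63233147 0.80585973 1.42590303] 10.169341219581568
True 7.0583 [-121.3   98.3   65.6] [0.91045004 0.7590863  2.14286453] 10.422557608483903
t 7.0583
(317, 230) [-138.4   98.2   66.7]
(317, 240) [-134.4   98.2   68.6]
(317, 260) [-121.9   98.2   64.1]
(317, 290) [-107.1   98.1   66.4]
(317, 297) [-102.3   98.1   65.2]
(316, 320) [-84.3  97.6  59.6]
(316, 340) [-71.5  97.5  59.6]
```

View pics/w3c.png

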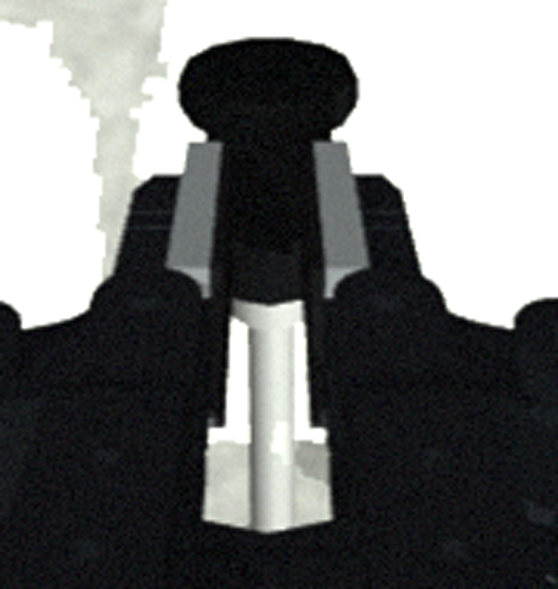

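```bash
python3 - <<'E'
from h import *
def sp(X):return (Rs.T@(X-O)).round(1)
ctrl.gripper_to(70)
s=sensors.read_state();p=s["eef_pos"];print(sp(p),Rs.T@s["force"])
ctrl.move_l(p+[0,0,85],vel=120)
ctrl.move_ptp(S((-130,20,230)),Rd)
ctrl.hold(0.2)
s=wgrab("w4");print(sp(s["eef_pos"]))
p=cv2.imread("pics/w4.png")
cv2.imwrite("pics/w4c.png",cv2.resize(p[150:280,340:500],None,fx=5,fy=4.6,interpolation=cv2.INTER_CUBIC))
E
```

```text
[-121.2   98.5   65.6] [0.13699414 0.94109379 0.38371493]
t 9.2917
[-131.2   21.6  227.8]
```

View pics/w4c.png

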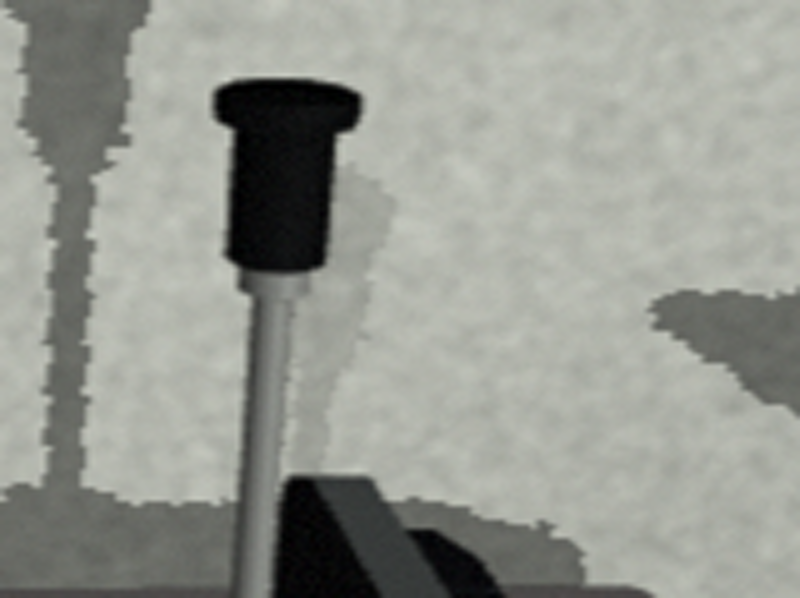

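View pics/w4.png

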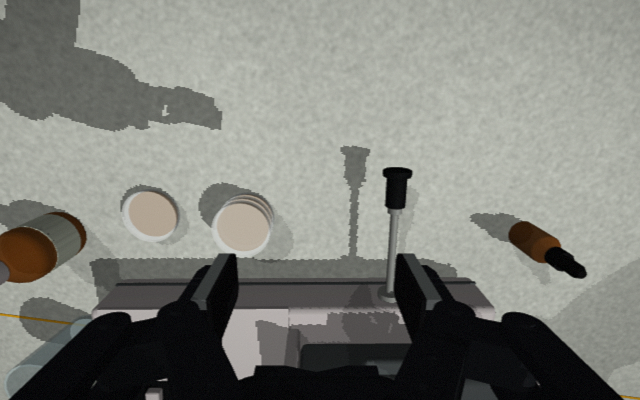

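```bash
python3 - <<'E'
from h import *
def sp(X):return (Rs.T@(X-O)).round(1)
f=lambda u,v:(340+(u+.5)/5-.5,150+(v+.5)/4.6-.5)
for n,uv in [("knob start",f(278,268)),("mid",f(283,200)),("knob/flange",f(288,138)),("flange L",f(216,108)),("flange R",f(361,108))]:
    print(n,sp(wback("w4",uv,55)),sp(wdep("w4",*uv)))
for n,uv in [("edge",(130,308)),("edge2",(270,307))]:print(n,sp(wback("w4",uv,78)))
E
```

```text
knob start [-99.3  98.8  55. ] [-102.3   96.5   63.9]
mid [-114.3   98.7   55. ] [-117.2   96.3   64.7]
knob/flange [-127.7   98.7   55. ] [-130.2   96.2   64.9]
flange L [-134.    84.6   55. ] [-134.5   84.2   57.1]
flange R [-134.  112.   55.] [-122.   127.4    2.2]
edge [  -1.9 -163.1   78. ]
edge2 [ -3.1 -24.1  78. ]
```

The rod is out: the knob moved about 39 mm, the flange stands at 59 to 60 mm of rod travel, and both pulls stopped hard in the same place. Next is the zero key.

```bash
cat >> h.py <<'E'
a=np.radians(10);n_s=np.array([-np.sin(a),0,np.cos(a)])
zt=-n_s;yt=np.array([0,1.,0]);xt=np.cross(yt,zt);Rp=Rs@np.column_stack([xt,yt,zt])
KEY=np.array([38.6,-100,93.9])
def P(h):return S(KEY+n_s*(h+25))
def sp(X):return (Rs.T@(X-O)).round(1)
def tip(s):
    t=Rs.T@(s["eef_pos"]+s["eef_rot"][:,2]*25-O)-KEY
    return (float(t@n_s),t[0],t[1])
E
python3 - <<'E'
from h import *
ctrl.gripper_to(0,force=30)
ctrl.move_ptp(P(70),Rp)
ctrl.move_l(P(15),vel=80,threshold=10)
ctrl.hold(0.2)
s=wgrab("w5");print(tip(s),Rs.T@s["force"],s["grip_width"])
E
```

```text
t 11.85
(15.801734567088612, np.float64(-2.1448488689215637), np.float64(-0.35269498836322555)) [ 0.01133507  0.44599009 -0.16805623] 0.42239009561738483
```

View pics/w5.png

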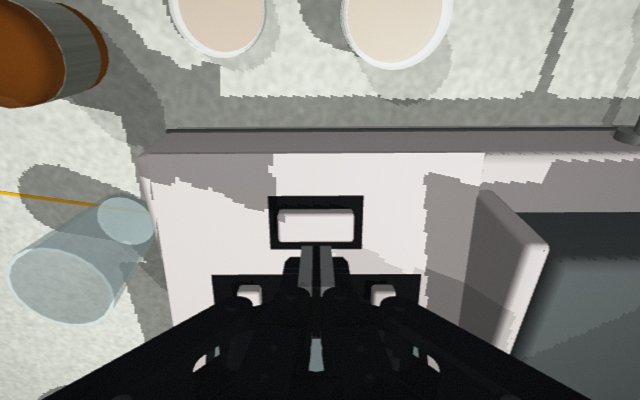

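```bash
python3 - <<'E'
from h import *
c=optics.camera_params("wrist");T=np.linalg.inv(c["T_tool_cam"])
for p in [(0,0,25),(11,0,25),(-11,0,25),(11,0,0)]:
    q=c["mtx"]@(T@np.array([*p,1.]))[:3];print(p,q[:2]/q[2])
for uv in [(316,209),(316,241),(316,225),(279,224),(354,224)]:print(uv,sp(wback("w5",uv,93.9)),sp(wdep("w5",*uv)))
E
```

```text
(0, 0, 25) [317.04063223 240.20495364]
(11, 0, 25) [317.07025357 220.84352729]
(-11, 0, 25) [317.01206935 258.87453849]
(11, 0, 0) [317.262984   240.86394304]
(316, 209) [  26.2 -100.9   93.9] [  31.4 -100.9   84.6]
(316, 241) [  47.8 -100.9   93.9] [  46.7 -100.9   95.4]
(316, 225) [  36.7 -100.9   93.9] [  36.7 -100.9   93.9]
(279, 224) [  36.1 -122.1   93.9] [  36.7 -122.2   92.9]
(354, 224) [ 36.  -79.2  93.9] [ 40.2 -78.3  87.2]
```

```bash
python3 - <<'E'
from h import *
c=optics.camera_params("wrist");T=c["T_tool_cam"];K=np.linalg.inv(c["mtx"])
d=np.load("pics/w5.npy")
for v in list(range(236,300,4)):
    print(v,[ (T[:3,:3]@(K@[u,v,1.]*d[v,u])+T[:3,3]).round(0).tolist() for u in (306,316,327)])
p=cv2.imread("pics/w5.png");cv2.imwrite("pics/w5c.png",cv2.resize(np.clip(p[190:310,260:380]*1.6,0,255).astype(np.uint8),None,fx=5,fy=5,interpolation=cv2.INTER_CUBIC))
E
```

```text
236 [[-4.0, -6.0, 40.0], [-4.0, -1.0, 40.0], [-4.0, 6.0, 40.0]]
240 [[-6.0, -6.0, 39.0], [-7.0, -1.0, 40.0], [-7.0, 6.0, 40.0]]
244 [[-13.0, -7.0, 48.0], [-13.0, -1.0, 48.0], [-13.0, 6.0, 48.0]]
248 [[10.0, -5.0, -5.0], [10.0, -1.0, -5.0], [10.0, 4.0, -5.0]]
252 [[10.0, -5.0, -9.0], [10.0, -1.0, -9.0], [10.0, 4.0, -9.0]]
256 [[9.0, -5.0, -12.0], [10.0, -1.0, -12.0], [10.0, 4.0, -13.0]]
260 [[10.0, -5.0, -16.0], [10.0, -1.0, -16.0], [10.0, 4.0, -16.0]]
264 [[10.0, -5.0, -19.0], [9.0, -1.0, -18.0], [10.0, 4.0, -19.0]]
268 [[10.0, -4.0, -22.0], [10.0, -1.0, -22.0], [10.0, 4.0, -22.0]]
272 [[10.0, -4.0, -26.0], [10.0, -1.0, -26.0], [10.0, 4.0, -26.0]]
276 [[10.0, -4.0, -28.0], [10.0, -1.0, -29.0], [9.0, 4.0, -28.0]]
280 [[10.0, -4.0, -32.0], [10.0, -1.0, -31.0], [10.0, 3.0, -31.0]]
284 [[10.0, -4.0, -34.0], [10.0, -1.0, -35.0], [9.0, 3.0, -34.0]]
288 [[9.0, -4.0, -36.0], [9.0, -1.0, -36.0], [9.0, 3.0, -35.0]]
292 [[11.0, -4.0, -40.0], [8.0, -1.0, -36.0], [11.0, 3.0, -40.0]]
296 [[10.0, -4.0, -42.0], [5.0, -1.0, -35.0], [10.0, 3.0, -42.0]]
```

View pics/w5c.png

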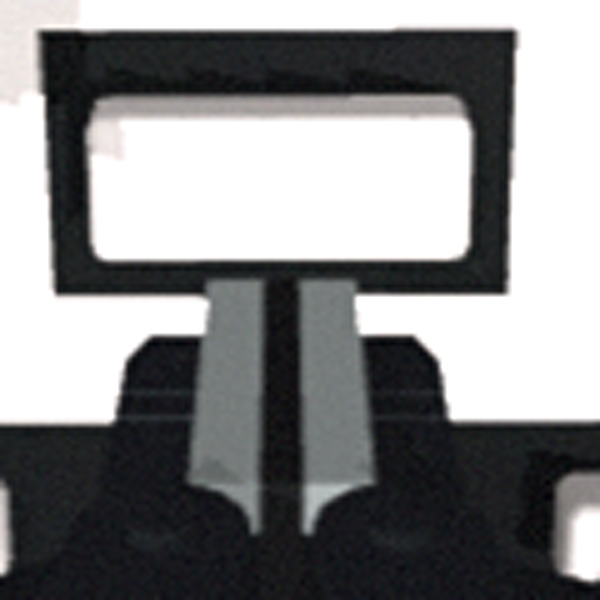

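The picture shows the closed pads end at about tool z = -4, not the nominal 25. The high, narrow grip on the knob fits that too. So I'll approach with a guarded slow press and let force find the contact.

```bash
python3 - <<'E'
from h import *
ctrl.move_l(P(-13),vel=40,threshold=4)
ctrl.hold(0.2)
s=wgrab("w6");print(tip(s),Rs.T@s["force"])
hit=ctrl.move_l(P(-36),vel=6,threshold=3)
s=sensors.read_state();print(hit,s["t"],tip(s),Rs.T@s["force"])
wgrab("w7")
E
```

```text
t 12.95
(-12.570458855910966, np.float64(2.495861443844369), np.float64(-0.17346896472515994)) [ 0.43751655 -0.31559815 -0.93279062]
True 14.9833 (-24.019079115956917, np.float64(4.165268571567836), np.float64(0.005473556442737504)) [0.44083915 0.19201857 2.87056114]
t 14.9833
```

View pics/w7.png

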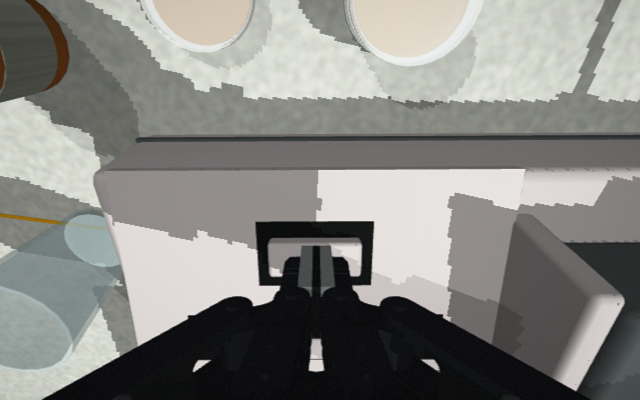

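```bash
python3 - <<'E'
from h import *
for h in(-25,-26,-27,-28,-29,-30,-31,-32):
    hit=ctrl.move_l(P(h),vel=6,threshold=7)
    ctrl.hold(0.1)
    s=sensors.read_state();f=(Rs.T@s["force"]);fn=f@n_s;print(h,hit,round(s["t"],2),np.round(tip(s),2),f.round(2),fn.round(2))
    if fn>9 or hit:break
E
```

```text
-25 False 15.47 [-24.93   4.29   0.03] [-1.32 -0.43  3.18] 3.37
-26 False 15.89 [-25.9    4.48   0.  ] [-0.58  0.96  5.05] 5.07
-27 False 16.31 [-2.689e+01  4.640e+00  2.000e-02] [-1.27  1.02  4.55] 4.7
-28 False 16.73 [-2.739e+01  4.730e+00  2.000e-02] [-3.59  2.07  7.2 ] 7.72
-29 True 17.04 [-27.11   4.68   0.04] [-1.45  0.72  4.97] 5.15
```

```bash
python3 - <<'E'
from h import *
ctrl.move_l(P(-28.4),vel=5)
for i in range(7):
    ctrl.hold(0.5);s=sensors.read_state();f=Rs.T@s["force"];print(round(s["t"],2),np.round(tip(s),2),f.round(2),(f@n_s).round(2))
wgrab("w8")
p,_=optics.grab_frame("top");cv2.imwrite("pics/top8.png",p[:,:,::-1])
p=cv2.imread("pics/w8.png");cv2.imwrite("pics/w8c.png",cv2.resize(p[200:320,230:400],None,fx=4,fy=4,interpolation=cv2.INTER_CUBIC))
E
```

```text
17.94 [-2.741e+01  4.750e+00  2.000e-02] [-3.39  0.55  9.1 ] 9.55
18.44 [-27.45   4.74   0.03] [-3.74  1.7   9.01] 9.53
18.94 [-27.41   4.77   0.  ] [-4.42  0.25  9.39] 10.01
19.44 [-2.741e+01  4.740e+00 -2.000e-02] [-4.72  1.42  9.29] 9.97
19.94 [-27.43   4.75   0.03] [-4.11  1.33  9.33] 9.91
20.44 [-27.42   4.74  -0.  ] [-4.25  1.32  9.83] 10.42
20.94 [-27.42   4.75   0.  ] [-4.71  1.27  9.63] 10.3
t 20.9417
```

View pics/w8c.png

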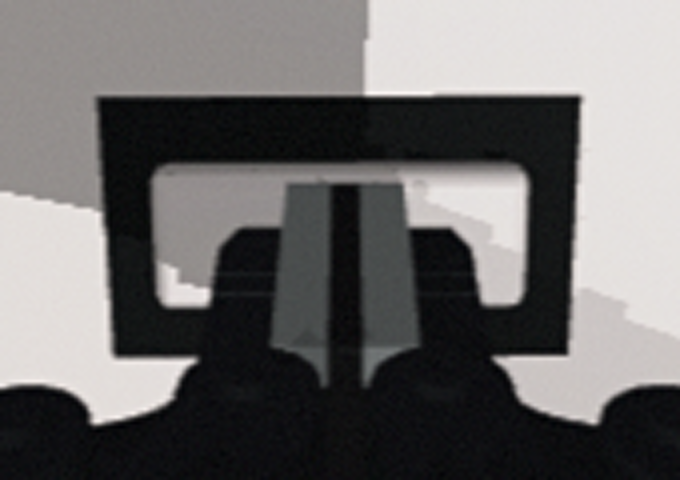

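View pics/top8.png

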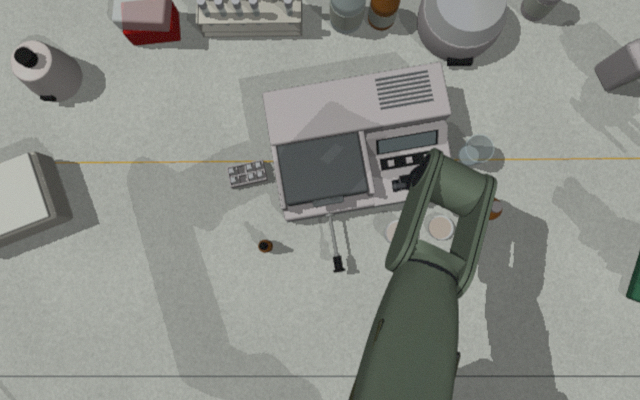

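The fingertips are centred on the wide key. It is against a hard stop at about 10 N and has been held for over 3 s. The top view shows the rod out with its knob near (338,263), the lid shut, and every bench item I can see unmoved. I'm handing in.

```bash
python3 - <<'E'
from h import *
s=sensors.read_state();print(s["t"],tip(s),(Rs.T@s["force"]@n_s))
ctrl.finish_job()
E
```

```text
21.0417 (-27.42612912487358, np.float64(4.741799330915548), np.float64(0.0011474666286375168)) 10.059100673263883
the job is handed in; nothing more can be done
```

I pulled the rod out to its stop and left it there. Then I pressed the wide zero key to its bottom stop, held it for over 3 s, and handed the job in at t ≈ 21 s still holding it. No verdict is reported.

**Rod:** it was already about 20 mm out at the start. It moved another 39 mm or so, and a second, firmer pull stopped in the same place. The camera puts it at about 59 to 60 mm, or as low as 57 mm allowing for a small frame bias.

**Zero key:** the hold force was steady at about 10 N, and the tips did not move for the last 3 s. The force rose along the way about as the key spring should, which points to close to the full 5 mm of travel.

**Bench and lid:** in the last top view the lid was shut and the visible items had not moved. The arm partly hid the petri stack and amber bottle, so I could not check those two fully. It also hid some of the small keys, though the fingers stayed well in front of them.

**What disagreed:** the closed fingertips reach only about 0 to 2 mm ahead of the TCP, not the 25 mm given by `ctrl.tcp_to_tips`. The grip on the knob was therefore higher and narrower than planned, but it still pulled the rod to its stop. I found the key by force contact instead.

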